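# Turn the tea turntable

## Task

Gently turn the marble turntable by pushing the brass posts on its rim with the fingertips until the yellow tea box stands at the front, in line with the red pointer, then take the hand away. Do not touch or lift what stands on the turntable, and leave the plates and the mug undisturbed.

Things in the scene. Friction and masses are not known exactly. Their poses are not given: they have to be found in the camera images.
- foot: fixed foot under the turntable, hidden by the platter. Origin on the turning axis at worktop height (z = 0), z up. Its -x axis is the front and carries the red pointer, skewed at most 0.4 rad from straight towards the robot. The turntable stands left or right of the fixed white wire dish rack, close to it (rack about 0.3 m tall, behind and beside): work on the robot's side.
- pointer_tip (a point): outer end of the red pointer, a flat tab 22 mm wide and 8 mm high, fixed to the foot and sticking out from under the platter to 151 mm from the turning axis. The line from the axis to here is the front.
- platter_center (a point): centre of the platter's top face, on the turning axis, 30 mm above the worktop; the point turns with the platter, z up. The platter is a white marble disc, 224 mm in diameter, 14 mm thick. Yellow tea box at 0 degrees from the point's x axis (counted about z), green tea box at 120, sugar jar at 240.
- post_0 (a point): top of one of six alike upright round brass posts fixed to the platter, 13 mm in diameter, 90 mm tall, tops 120 mm above the worktop, on a circle of 104 mm radius about the axis. Push them sideways to turn the platter. This one is at 30 degrees from the x axis of platter_center, the others at 90, 150, 210, 270, 330, so they stand between the items.
- platter (a joint): turning angle of the platter, rad, 0 at the start, growing counter-clockwise seen from above; turns freely either way (more than 3 turns) with light friction (about 0.1 N m, 1 N at a post) and stops at once when it is no longer pushed.
- box_spot (a point): the yellow tea box's place on the platter: on its top face, 56 mm from the axis along the platter's x axis, 30 mm above the worktop; turns with the platter.
- tea_box_yellow: yellow card tea box, 57 x 70 x 76 mm (the 57 mm points to the turning axis), standing loose on the platter with its centre about 56 mm from the axis. Origin: centre of its underside. This is the item that must come to the front. It is carried round by the platter and must not be touched.
- tea_box_green: green card tea box, 58 x 69 x 78 mm, standing loose on the platter, centre about 56 mm from the axis. Origin: centre of its underside. Not to be touched.
- sugar_jar: low round glass jar with white lid, 67 mm diameter, 70 mm high, standing loose on the platter, centre about 56 mm from the axis. Origin: centre of its underside. Not to be touched.
- side_plates: loose stack of white side plates, 191 mm diameter, 43 mm high, on the worktop on the other side of the dish rack from the turntable. Origin: centre of its underside. Bystander.
- mug_used: loose white mug with grey dots, 82 mm diameter, 114 mm long with its handle, 91 mm high, on the worktop in front of the dish rack. Origin: on its underside, at the middle of its overall length. Bystander.

How it is judged:
By the outcome, as a careful person would: the job done as asked, in the order asked, and still so for the second after the job is handed in, with the robot touching nothing.
It also fails if it takes over 64 s, if anything falls off the work surface, if the arm or the gripper's body presses on something with over 40 N, if the wrist force passes 120 N, or if a joint passes its speed limit or range.

## Robot

A 6-joint arm with a two-finger parallel gripper is mounted at the origin on a cart in front of the work surface, level with it; the furniture and walls round the work are solid. World frame = base frame: x ahead of the robot, y to its left, z up, the work surface at z = 0. Lengths are in m, angles in rad, forces in N, time in s.
With the tool pointing down it reaches from about 0.35 to 0.725 m from the base axis. Payload 6 kg.
Tool frame: the origin (TCP) lies at the very end of the fingers, on their centre line; the grasp point (between the pads) lies manip.grip_depth behind it (manip.grip_depth is the distance from the TCP to the grasp point, in m); z points along the fingers, y is the line along which they close (so a half turn about z gives the same grasp; the last joint's range is limited). The gripper opens to 85 mm and grips with 20 to 120 N. Pads are 22 mm wide; open, the fingers measure 114 mm over their backs; the gripper's body (76 mm by 85 mm) begins 54 mm behind the grasp point. The pads swing forward as they close: fully open they stand 13 mm farther back than shut.
Start: joints at [1.471, 0.04, 0.085, 0, -1.615, -0.334], TCP at [0.252, 0.544, 0.231] pointing down, gripper open.
Joint ranges: [-2.56, 2.56], [-1.29, 2.01], [-1.08, 1.49], [-3.29, 1.98], [-2.81, -0.18], [-2.99, 2.99]. Speed limits (rad/s): [2.57, 2.57, 3.01, 3.14, 3.14, 3.14].

## Interface

Orientations are given as a unit quaternion [w, x, y, z].
In Python, from rig import manip, cams gives the robot as it stands.
- The arm moves only by the shell command python3 -m crank 'ROWS' [OPENING] [FORCE]. ROWS is JSON, a list of rows, each a list of 2 entries, a list of its own where there are three numbers: the shift along the tool's x, y, z in units of 0.25 m (1.0 is 0.25 m), then the turn, a rotation vector about the tool's x, y, z in units of 45 degrees (1.0 is 45 degrees). In form: [[[dx, dy, dz], [wx, wy, wz]], ...]. A call has exactly 10 rows; each row shifts and turns the commanded pose from where the row before left it, along the tool's axes as they then stand; what a row does not reach is not made up. A row lasts 1/10 s, in which the tool goes at most 50 mm and 8.59 degrees, less where a joint would pass 70% of its speed; a pose out of reach is approached as far as the arm can. A call with a number of a shift or a turn outside -1 to 1 is refused whole. A call with a gripper value outside its range is refused whole. OPENING is the gripper's target within -1 to 1 (fully open at 1, half-way at 0, shut at -1), set as the call begins (- or left out, the last holds). The fingers move at their own pace and stop on an object; FORCE is the grip in N (left out, the last holds). Time passes only in rows, so rows that do not move let the fingers close, or fill a call up. It gives the time, the measured TCP pose, the force, the opening and the grip force at its end, in the units of the state.
- manip.sense(): the state, without advancing time (a new reading comes with each control period).
- cams.grab_frame(name): name is "scene" or "top" or "wrist"; returns a dict with "color" (400x640x3 uint8, red, green, blue), "range_z" (400x640 float32, m along the optical axis (not along the pixel's ray), 0 where there is no reading), "K" (3x3 intrinsics, pixels), "world_from_camera" (4x4, takes a point from camera to world coordinates). Camera axes: x right, y down, z forward; pixel columns grow to the right and rows downward; lengths in m; the calibration is good to about 2 mm. A picture is of the moment at which its call begins.
- manip.hand_in(): hands the job in; it is judged then, once.
The state is a dict: "time": time; "joint_positions": joint angles; "joint_velocities": joint speeds; "joint_efforts": joint torques, N m; "eef_pos": TCP position; "ee_rot": TCP orientation; "wrist_force": force on the tool from outside, world axes, zero at the start; "ft_torque": the same for the moment, N m; "opening": opening from 0.0 (shut) to 1.0 (fully open); "finger_force": force on a finger pad.
Only numpy, scipy, OpenCV 4.12 (cv2) and the standard library are available. Lean on these libraries where they do the work, as an engineer would, in place of code of your own. Each camera call takes 0.05 s, during which the arm holds its last target. There are 200 camera calls.

## Working session

There is one attempt and no reset: what is moved stays moved. The work goes in short steps, Python scripts to look and compute and a shell command to move; the robot and the scene stay as the last step left them, time stands still between calls to the robot, and variables do not carry over. Pictures are saved under pics/ and viewed, at most 10 in all, crops included, and the job is handed in when it is done.

```bash
mkdir -p pics; python3 - <<'E'
from rig import manip,cams
import cv2,numpy as np
s=manip.sense();print(s['time'],s['eef_pos'],s['ee_rot'],s['opening'],manip.grip_depth)
ims=[]
for n in("scene","top"):
    f=cams.grab_frame(n);np.savez(f'{n}0.npz',**f);ims.append(f['color'][:,:,::-1])
    print(n,f['K'].round(1).tolist(),f['world_from_camera'].round(3).tolist())
    cv2.imwrite(f'pics/{n}0.png',ims[-1])
E
```

```text
0.0 [0.25197607 0.544164   0.23029222] [ 8.59110404e-04  9.76570225e-01 -2.15197210e-01 -1.35625596e-04] 0.9953230089607258 0.0187
scene [[440.7, 0.0, 315.4], [0.0, 440.7, 203.7], [0.0, 0.0, 1.0]] [[0.808, -0.386, 0.446, -0.058], [-0.589, -0.512, 0.624, -0.795], [-0.013, -0.767, -0.641, 0.942], [0.0, 0.0, 0.0, 1.0]]
top [[380.7, 0.0, 322.1], [0.0, 380.7, 198.0], [0.0, 0.0, 1.0]] [[0.006, -0.998, 0.059, 0.437], [-1.0, -0.006, 0.002, 0.01], [-0.001, -0.059, -0.998, 1.334], [0.0, 0.0, 0.0, 1.0]]
```

View pics/top0.png

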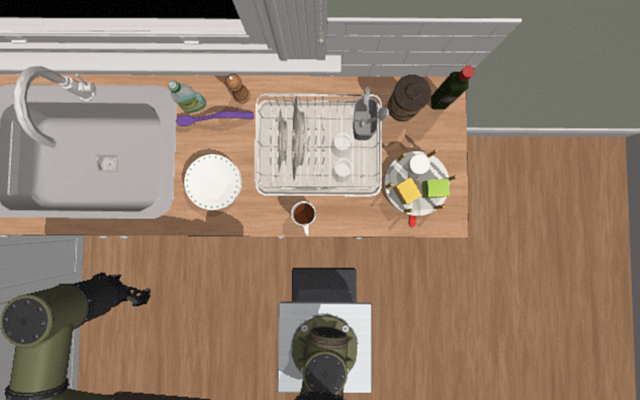

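View pics/scene0.png

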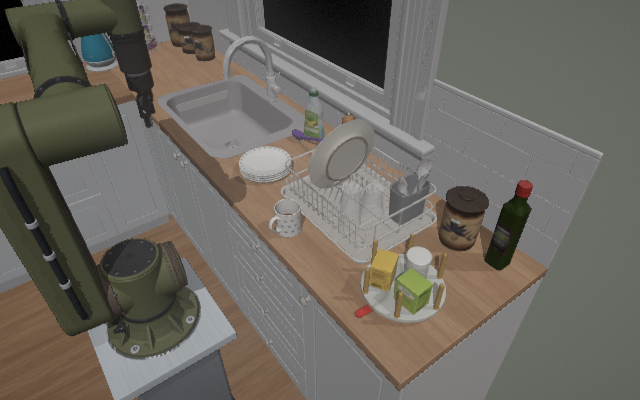

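The turntable is on the right, with its centre near (417,183) in the top view. The red pointer is at (413,221), the yellow box at (409,190), the green box at (438,188) and the jar at (420,163). The mug is at (303,213).

```bash
cat > h.py <<'E'
import numpy as np,cv2
from rig import manip,cams
def cloud(f):
    K,T,Z=f['K'],f['world_from_camera'],f['range_z']
    v,u=np.mgrid[:400,:640]
    P=np.stack([(u-K[0,2])/K[0,0]*Z,(v-K[1,2])/K[1,1]*Z,Z,np.ones_like(Z)],-1)@T.T
    return P[...,:3]
def ray(f,u,v,z):
    K,T=f['K'],f['world_from_camera']
    d=T[:3,:3]@np.array([(u-K[0,2])/K[0,0],(v-K[1,2])/K[1,1],1]);o=T[:3,3]
    return (o+d*(z-o[2])/d[2])[:2]
def hsv(f): return cv2.cvtColor(f['color'],cv2.COLOR_RGB2HSV)
E
python3 - <<'E'
from h import *
for n in("top","scene"):
    f=dict(np.load(n+'0.npz'));P=cloud(f);H=hsv(f)
    roi=(P[...,0]>.3)&(P[...,0]<.68)&(P[...,1]<-.17)&(P[...,1]>-.5)&(f['range_z']>0)
    def rep(name,m,):
        v,u=np.nonzero(m);print(n,name,m.sum(),P[m].mean(0).round(4),np.median(P[m],0).round(4)) if m.sum() else print(name,0)
    S=H[...,1]
    for nm,lo,hi,z in(("yel",20,28,.1),("grn",32,50,.1)):
        m=roi&(H[...,0]>=lo)&(H[...,0]<=hi)&(S>120)&(abs(P[...,2]-z-.007)<.008)
        rep(nm,m)
        if m.sum():
            r=cv2.minAreaRect((P[m][:,:2]*1000).astype(np.float32));print(r)
    m=roi&((H[...,0]<6)|(H[...,0]>174))&(S>150)&(P[...,2]<.03);rep("red",m)
    q=P[m];print(q[np.argsort(q[:,0])[:6]].round(3).tolist())
    m=roi&(S<60)&(abs(P[...,2]-.1)<.008);rep("lid",m)
    m=roi&(abs(P[...,2]-.03)<.006)&(S<70);rep("plat",m)
    if m.sum(): print(cv2.minEnclosingCircle((P[m][:,:2]*1000).astype(np.float32)))
    if n=="top":
        m=roi&(P[...,2]>.109)&(P[...,2]<.13);k,l,st,c=cv2.connectedComponentsWithStats(m.astype(np.uint8))
        for i in range(1,k):print('post',st[i,4],P[l==i].mean(0).round(3))
    c=f['color'];
f=dict(np.load('top0.npz'));c=cv2.resize(f['color'][135:235,370:460,::-1],None,fx=6,fy=6,interpolation=cv2.INTER_CUBIC);cv2.imwrite('pics/crop0.png',c)
E
```

```text
top yel 351 [ 0.5379 -0.2679  0.1052] [ 0.5379 -0.2687  0.1054]
((538.2644653320312, -268.61090087890625), (67.94895935058594, 56.20709991455078), 30.15193748474121)
top grn 337 [ 0.5464 -0.3622  0.1064] [ 0.5454 -0.3624  0.1064]
((546.6365966796875, -363.6588134765625), (52.527069091796875, 68.26173400878906), 4.105587005615234)
top red 67 [ 0.4386 -0.3023  0.0061] [ 0.4379 -0.3017  0.0065]
[[0.42, -0.3, -0.002], [0.42, -0.307, -0.001], [0.42, -0.303, 0.001], [0.424, -0.297, -0.004], [0.424, -0.299, 0.001], [0.424, -0.306, 0.001]]
top lid 334 [ 0.6251 -0.3055  0.0987] [ 0.6266 -0.3052  0.0988]
top plat 1698 [ 0.5681 -0.3069  0.0295] [ 0.5857 -0.3107  0.0295]
((563.60205078125, -296.83544921875), 130.74209594726562)
post 3 [ 0.677 -0.174  0.129]
post 13 [ 0.666 -0.354  0.116]
post 1 [ 0.665 -0.173  0.123]
post 1 [ 0.657 -0.176  0.129]
post 13 [ 0.652 -0.25   0.117]
post 1 [ 0.65  -0.172  0.13 ]
post 1 [ 0.638 -0.173  0.128]
post 1 [ 0.622 -0.172  0.129]
post 1 [ 0.609 -0.172  0.129]
post 1 [ 0.602 -0.172  0.13 ]
post 2 [ 0.595 -0.171  0.125]
post 2 [ 0.582 -0.172  0.128]
post 14 [ 0.
[... 1472 characters left out ...]
[ 0.5306 -0.2697  0.1053]
((564.4268798828125, -317.74017333984375), (105.66149139404297, 176.28268432617188), 36.08293914794922)
scene grn 59 [ 0.5493 -0.3706  0.1061] [ 0.5539 -0.3679  0.1062]
((542.3787231445312, -367.1887512207031), (50.97242736816406, 62.20624542236328), 0.9270303845405579)
scene red 118 [ 0.437  -0.3033  0.0072] [ 0.4378 -0.3032  0.0074]
[[0.416, -0.301, 0.009], [0.416, -0.3, 0.004], [0.417, -0.303, 0.002], [0.417, -0.303, 0.006], [0.418, -0.294, 0.004], [0.418, -0.298, 0.008]]
scene lid 422 [ 0.6155 -0.3081  0.0986] [ 0.6174 -0.3077  0.0987]
scene plat 1743 [ 0.5401 -0.3369  0.0293] [ 0.5162 -0.3373  0.0294]
((578.0013427734375, -290.8677673339844), 137.8817596435547)
```

View pics/crop0.png

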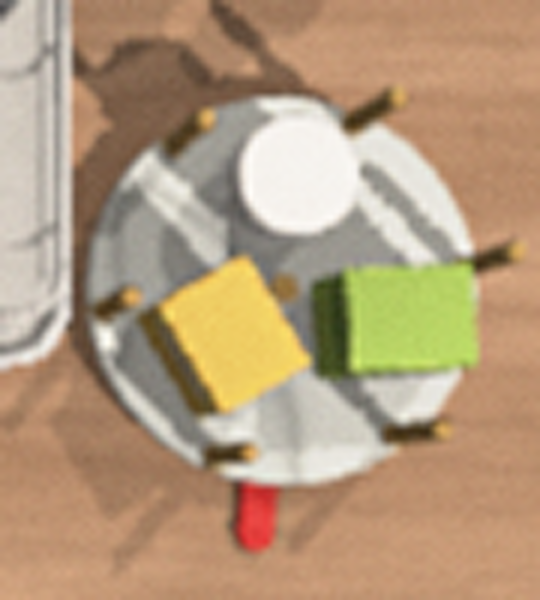

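```bash
python3 -m crank '[[[0,0.1,0],[0,0,0]],[[0,0.16,0],[0,0,0]],[[0,0.18,0],[0,0,0]],[[0,0.18,0],[0,0,0]],[[0,0.16,0],[0,0,0]],[[0,0.1,0],[0,0,0]],[[0.08,0.002,0],[0,0,0.067]],[[0.16,0.0085,0],[0,0,0.135]],[[0.185,0.0113,0],[0,0,0.1556]],[[0.185,0.0113,0],[0,0,0.1556]]]' -1 20
python3 -m crank '[[[0.185,0.0113,0],[0,0,0.1556]],[[0.185,0.0113,0],[0,0,0.1556]],[[0.185,0.0113,0],[0,0,0.1556]],[[0.185,0.0113,0],[0,0,0.1556]],[[0.185,0.0113,0],[0,0,0.1556]],[[0.185,0.0113,0],[0,0,0.1556]],[[0.185,0.0113,0],[0,0,0.1556]],[[0.185,0.0113,0],[0,0,0.1556]],[[0.16,0.0085,0],[0,0,0.135]],[[0.08,0.002,0],[0,0,0.067]]]'
cat >> h.py <<'E'
C=np.array([.570,-.3135])
def goal(ang,r=.104,z=.07):
    from scipy.spatial.transform import Rotation as R
    s=manip.sense();q=s['ee_rot'];M=R.from_quat([q[1],q[2],q[3],q[0]]);a=np.radians(ang)
    t=np.r_[C+r*np.array([np.cos(a),np.sin(a)]),z]
    X=np.array([np.cos(a),np.sin(a),0]);Z=np.array([0,0,-1.]);G=R.from_matrix(np.stack([X,np.cross(Z,X),Z],1))
    print('t',s['time'],'pos',s['eef_pos'].round(4),'polar',np.hypot(*(s['eef_pos'][:2]-C)).round(4),np.degrees(np.arctan2(*(s['eef_pos'][:2]-C)[::-1])).round(1)%360,'F',np.round(s['wrist_force'],2),'open',s['opening'],'q6',s['joint_positions'][5])
    print('shift units',(M.inv().apply(t-s['eef_pos'])/.25).round(3),'turn units',((M.inv()*G).as_rotvec()/np.pi*4).round(3))
E
python3 -c "
from h import *
goal(197,z=.2)"
```

```text
time: 1.1
eef_pos: [0.2826, 0.2536, 0.2309]
ee_rot: [0.0, 0.913, -0.408, -0.0]
wrist_force: [0.5, 0.3, -0.2]
opening: 0.002
finger_force: 0.0
time: 2.1
eef_pos: [0.3481, -0.1502, 0.2312]
ee_rot: [-0.0, -0.549, 0.836, -0.0]
wrist_force: [0.0, 0.1, -0.6]
opening: 0.001
finger_force: 0.0
t 2.1 pos [ 0.3481 -0.1502  0.2312] polar 0.2755 143.7 F [ 0.02  0.14 -0.62] open 0.0006184984072532166 q6 -0.5466576150523484
shift units [ 0.516 -0.757  0.125] turn units [-0.000e+00 -1.000e-03  1.101e+00]
```

```bash
python3 -m crank '[[[0.04,-0.06,0.01],[0,0,0]],[[0.08,-0.117,0.02],[0,0,0]],[[0.09,-0.13,0.02],[0,0,0]],[[0.09,-0.13,0.02],[0,0,0]],[[0.09,-0.13,0.02],[0,0,0]],[[0.08,-0.12,0.02],[0,0,0]],[[0.046,-0.07,0.015],[0,0,0]],[[0,0,0],[0,0,0.1]],[[0,0,0],[0,0,0.15]],[[0,0,0],[0,0,0.15]]]'
python3 -m crank '[[[0,0,0],[0,0,0.15]],[[0,0,0],[0,0,0.15]],[[0,0,0],[0,0,0.15]],[[0,0,0],[0,0,0.15]],[[0,0,0],[0,0,0.1]],[[0,0,0],[0,0,0]],[[0,0,0],[0,0,0]],[[0,0,0],[0,0,0]],[[0,0,0],[0,0,0]],[[0,0,0],[0,0,0]]]'
python3 - <<'E'
from h import *
goal(197)
f=cams.grab_frame('scene');cv2.imwrite('pics/s1.png',cv2.resize(f['color'][140:360,300:520,::-1],None,fx=2.5,fy=2.5))
E
```

```text
time: 3.1
eef_pos: [0.4728, -0.3408, 0.1991]
ee_rot: [-0.001, -0.412, 0.911, 0.001]
wrist_force: [0.7, -0.2, -0.1]
opening: 0.001
finger_force: 0.0
time: 4.1
eef_pos: [0.4729, -0.3406, 0.2001]
ee_rot: [-0.0, -0.152, 0.988, -0.0]
wrist_force: [1.1, 0.6, 0.1]
opening: 0.001
finger_force: 0.0
t 4.1 pos [ 0.4729 -0.3406  0.2001] polar 0.1008 195.6 F [1.11 0.56 0.08] open 0.000684950431269435 q6 -0.9854459438692023
shift units [ 0.013 -0.01   0.52 ] turn units [-0.    -0.     0.011]
```

View pics/s1.png

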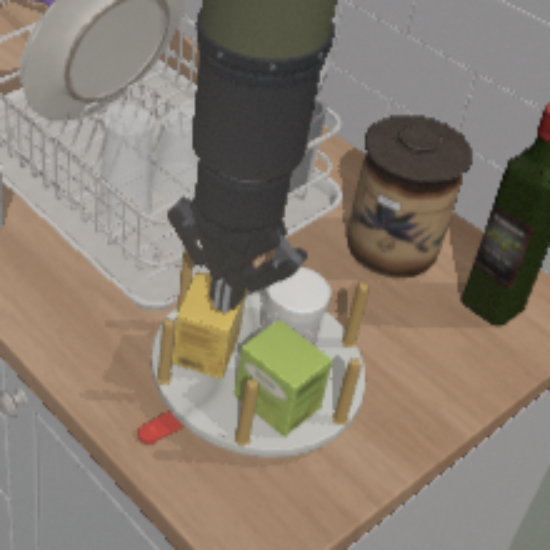

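Fingertips are shut above the free gap between the yellow box and post 217°. The spread knuckles sit about 60 mm above the tip, so I'll go down to z≈0.085 to keep them clear of the post tops.

```bash
python3 -m crank '[[[0.013,-0.01,0.03],[0,0,0.011]],[[0,0,0.05],[0,0,0]],[[0,0,0.06],[0,0,0]],[[0,0,0.07],[0,0,0]],[[0,0,0.07],[0,0,0]],[[0,0,0.07],[0,0,0]],[[0,0,0.06],[0,0,0]],[[0,0,0.04],[0,0,0]],[[0,0,0.01],[0,0,0]],[[0,0,0],[0,0,0]]]'
python3 - <<'E'
from h import *
goal(197)
f=cams.grab_frame('scene');cv2.imwrite('pics/s2.png',cv2.resize(f['color'][180:340,320:480,::-1],None,fx=3.5,fy=3.5))
E
```

```text
time: 5.15
eef_pos: [0.4705, -0.3441, 0.0849]
ee_rot: [-0.0, -0.147, 0.989, -0.0]
wrist_force: [0.0, -0.4, 0.3]
opening: 0.001
finger_force: 0.0
t 5.15 pos [ 0.4705 -0.3441  0.0849] polar 0.1041 197.1 F [ 0.02 -0.36  0.33] open 0.0009280345165595262 q6 -0.9876134110224767
shift units [-0.     0.001  0.06 ] turn units [-0.    -0.001 -0.001]
```

View pics/s2.png

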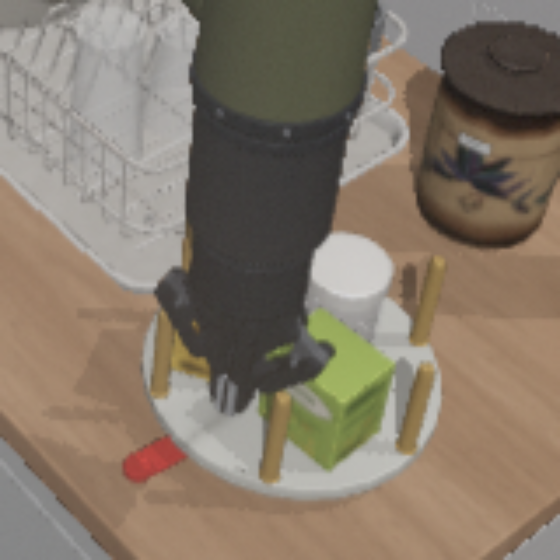

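```bash
R='x'; python3 -m crank '[[[-0.0001,-0.0087,0],[0,0,-0.0267]],[[-0.0004,-0.0174,0],[0,0,-0.0533]],[[-0.0004,-0.0174,0],[0,0,-0.0533]],[[-0.0004,-0.0174,0],[0,0,-0.0533]],[[-0.0004,-0.0174,0],[0,0,-0.0533]],[[-0.0004,-0.0174,0],[0,0,-0.0533]],[[-0.0004,-0.0174,0],[0,0,-0.0533]],[[-0.0004,-0.0174,0],[0,0,-0.0533]],[[-0.0004,-0.0174,0],[0,0,-0.0533]],[[-0.0001,-0.0087,0],[0,0,-0.0267]]]'
cat >> h.py <<'E'
def items(f):
    P=cloud(f);H=hsv(f);z=P[...,2];d=P[...,:2]-C;r=np.hypot(d[...,0],d[...,1])
    A=lambda m:(int(m.sum()),np.degrees(np.arctan2(*P[m][:,:2].mean(0)[::-1]-0)) if 0 else (np.degrees(np.arctan2(*((P[m][:,:2].mean(0)-C)[::-1])))%360).round(2)) if m.sum()>5 else None
    ok=(r<.13)&(f['range_z']>0);S=H[...,1]
    for n,m in(('yel',(H[...,0]>=20)&(H[...,0]<=28)&(S>120)&(abs(z-.105)<.008)),('grn',(H[...,0]>=32)&(H[...,0]<=50)&(S>120)&(abs(z-.107)<.008)),('lid',(S<60)&(H[...,2]>150)&(abs(z-.1)<.008))):print(n,A(m&ok))
    m=((r>.09)&(r<.118)&(abs(z-.117)<.009)&(S>60)&(H[...,0]<26)&(f['range_z']>0)).astype(np.uint8)
    k,l,st,_=cv2.connectedComponentsWithStats(m)
    for i in range(1,k):
        if st[i,4]>5:print(' post',A(l==i))
E
python3 - <<'E'
from h import *
items(dict(np.load('top0.npz')))
goal(217);items(cams.grab_frame('top'))
E
```

```text
time: 6.2
eef_pos: [0.4892, -0.3788, 0.0858]
ee_rot: [0.0, -0.331, 0.944, -0.0]
wrist_force: [-1.0, 0.4, 0.3]
opening: 0.0
finger_force: 0.3
yel (354, np.float64(125.2))
grn (337, np.float64(244.12))
lid (331, np.float64(7.74))
 post (13, np.float64(337.14))
 post (13, np.float64(37.65))
 post (14, np.float64(276.9))
 post (11, np.float64(97.67))
 post (13, np.float64(217.22))
 post (11, np.float64(156.99))
t 6.2 pos [ 0.4892 -0.3788  0.0858] polar 0.1039 219.0 F [-1.03  0.43  0.34] open 0.0002662055377653906 q6 -0.5605944004738451
shift units [0.    0.014 0.063] turn units [-0.001  0.001  0.037]
yel None
grn None
lid None
 post (15, np.float64(350.93))
 post (8, np.float64(170.87))
```

```bash
python3 -m crank '[[[-0.0001,-0.0087,0],[0,0,-0.0267]],[[-0.0004,-0.0174,0],[0,0,-0.0533]],[[-0.0004,-0.0174,0],[0,0,-0.0533]],[[-0.0004,-0.0174,0],[0,0,-0.0533]],[[-0.0004,-0.0174,0],[0,0,-0.0533]],[[-0.0004,-0.0174,0],[0,0,-0.0533]],[[-0.0004,-0.0174,0],[0,0,-0.0533]],[[-0.0004,-0.0174,0],[0,0,-0.0533]],[[-0.0004,-0.0174,0],[0,0,-0.0533]],[[-0.0004,-0.0174,0],[0,0,-0.0533]]]'
python3 -m crank '[[[-0.0004,-0.0174,0],[0,0,-0.0533]],[[-0.0003,-0.0145,0],[0,0,-0.0444]],[[-0.0003,-0.0145,0],[0,0,-0.0444]],[[-0.0002,-0.0109,0],[0,0,-0.0333]],[[-0.0001,-0.0073,0],[0,0,-0.0222]],[[0,-0.0036,0],[0,0,-0.0111]],[[0,0,0],[0,0,0]],[[0,0,0],[0,0,0]],[[0,0,0],[0,0,0]],[[0,0,0],[0,0,0]]]'
python3 - <<'E'
from h import *
goal(253.4,z=.085)
for n in('top','scene'):
    f=cams.grab_frame(n);items(f)
cv2.imwrite('pics/s3.png',cv2.resize(f['color'][180:340,320:480,::-1],None,fx=3.5,fy=3.5))
f=dict(np.load('top0.npz'));H=hsv(f);m=((H[...,0]<6)|(H[...,0]>174))&(H[...,1]>150);m[:,:390]=0;m[:200]=0;m[:,440:]=0
v,u=np.nonzero(m)
for row in range(v.min(),v.max()+1):
    uu=u[v==row]; p=ray(f,uu.mean(),row,.008)-C;print(row,len(uu),np.degrees(np.arctan2(p[1],p[0])).round(2)%360,np.hypot(*p).round(4))
E
```

```text
time: 7.25
eef_pos: [0.5203, -0.4048, 0.0852]
ee_rot: [-0.0, -0.511, 0.86, 0.0]
wrist_force: [-1.0, 0.6, 0.2]
opening: -0.0
finger_force: 0.6
time: 8.25
eef_pos: [0.5359, -0.4118, 0.0852]
ee_rot: [0.0, -0.579, 0.816, -0.0]
wrist_force: [-0.4, -0.7, -0.7]
opening: -0.001
finger_force: 0.0
t 8.25 pos [ 0.5359 -0.4118  0.0852] polar 0.104 250.8 F [-0.45 -0.74 -0.68] open -0.0005227996934507341 q6 0.023379569575617366
shift units [-0.001 -0.019  0.001] turn units [-0.   -0.   -0.06]
yel (44, np.float64(195.97))
grn (56, np.float64(266.68))
lid (6, np.float64(239.33))
 post (11, np.float64(84.1))
 post (12, np.float64(203.55))
yel (489, np.float64(175.32))
grn None
lid (367, np.float64(62.2))
 post (22, np.float64(87.28))
 post (23, np.float64(146.19))
 post (28, np.float64(202.43))
 post (8, np.float64(260.46))
216 6 174.83 0.1153
217 6 174.97 0.1187
218 6 175.1 0.1222
219 6 175.22 0.1256
220 7 174.57 0.1293
221 7 174.7 0.1327
222 7 174.82 0.1362
223 7 174.94 0.1396
224 7 175.05 0.1431
225 5 175.16 0.1465
226 3 175.26 0.15
```

View pics/s3.png

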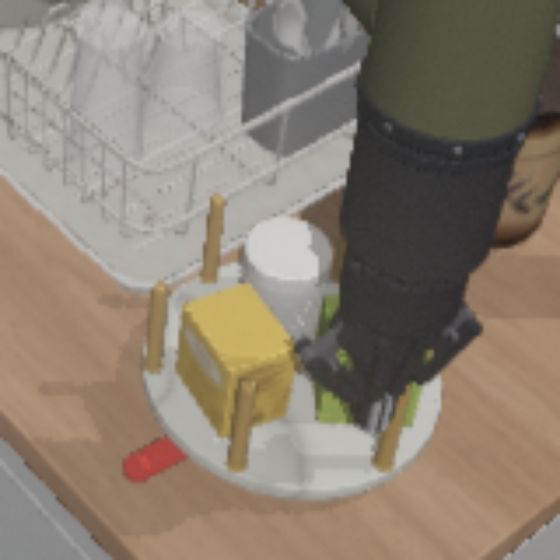

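```bash
python3 -m crank '[[[0,-0.0036,0],[0,0,-0.0111]],[[0,-0.0036,0],[0,0,-0.0111]],[[0,-0.0036,0],[0,0,-0.0111]],[[0,0,0],[0,0,0]],[[0,0,0],[0,0,0]],[[0,0,0],[0,0,0]],[[0,0,0],[0,0,0]],[[0,0,0],[0,0,0]],[[0,0,0],[0,0,0]],[[0,0,0],[0,0,0]]]'
python3 - <<'E'
from h import *
goal(253.4,z=.085)
for n in('top','scene'):
    f=cams.grab_frame(n);items(f)
E
```

```text
time: 9.35
eef_pos: [0.5384, -0.4126, 0.0851]
ee_rot: [-0.0, -0.589, 0.808, -0.0]
wrist_force: [1.5, -0.1, 0.3]
opening: 0.001
finger_force: 0.0
t 9.35 pos [ 0.5384 -0.4126  0.0851] polar 0.104 252.3 F [ 1.45 -0.06  0.28] open 0.0013729692806591022 q6 0.04947996455998219
shift units [ 0.    -0.008  0.001] turn units [-0.    -0.    -0.026]
yel (54, np.float64(196.38))
grn (59, np.float64(268.85))
lid None
 post (11, np.float64(86.07))
 post (11, np.float64(205.23))
yel (488, np.float64(176.65))
grn None
lid (379, np.float64(63.88))
 post (21, np.float64(88.96))
 post (24, np.float64(147.3))
 post (29, np.float64(204.03))
 post (9, np.float64(261.2))
```

```bash
python3 -m crank '[[[0,0.0145,0],[0,0,0.0444]],[[0,0.0174,0],[0,0,0.0533]],[[0,0.0174,0],[0,0,0.0533]],[[0,0.0145,0],[0,0,0.0444]],[[0,0,0],[0,0,0]],[[0,0,-0.04],[0,0,0]],[[0,0,-0.08],[0,0,0]],[[0,0,-0.12],[0,0,0]],[[0,0,-0.14],[0,0,0]],[[0,0,-0.14],[0,0,0]]]'
python3 -c "
from h import *
goal(244,r=.1,z=.23)
# retreat target near base
from scipy.spatial.transform import Rotation as R
s=manip.sense();q=s['ee_rot'];M=R.from_quat([q[1],q[2],q[3],q[0]])
print((M.inv().apply(np.array([.33,-.2,.25])-s['eef_pos'])/.25).round(3))"
```

```text
time: 10.45
eef_pos: [0.5235, -0.4069, 0.2172]
ee_rot: [-0.0, -0.526, 0.85, -0.0]
wrist_force: [0.9, -0.6, -0.3]
opening: 0.001
finger_force: 0.0
t 10.45 pos [ 0.5235 -0.4069  0.2172] polar 0.1044 243.5 F [ 0.95 -0.61 -0.34] open 0.0007070080454067616 q6 -0.10327983805933871
shift units [-0.017 -0.003 -0.051] turn units [-0.001 -0.001 -0.012]
[-0.395  1.062 -0.132]
```

```bash
python3 -m crank '[[[-0.02,0.05,-0.03],[0,0,0]],[[-0.04,0.11,-0.03],[0,0,0]],[[-0.05,0.14,-0.03],[0,0,0]],[[-0.06,0.16,-0.03],[0,0,0]],[[-0.06,0.16,-0.012],[0,0,0]],[[-0.06,0.16,0],[0,0,0]],[[-0.05,0.14,0],[0,0,0]],[[-0.04,0.1,0],[0,0,0]],[[-0.015,0.04,0],[0,0,0]],[[0,0,0],[0,0,0]]]'
python3 - <<'E'
from h import *
f=cams.grab_frame('top');items(f)
P=cloud(f);H=hsv(f);m=(H[...,0]>=20)&(H[...,0]<=28)&(H[...,1]>120)&(abs(P[...,2]-.105)<.008)&(np.hypot(*(P[...,:2]-C).transpose(2,0,1))<.13)
print(cv2.minAreaRect((P[m][:,:2]*1000).astype(np.float32)))
cv2.imwrite('pics/end.png',cv2.resize(f['color'][135:235,280:460,::-1],None,fx=4,fy=4,interpolation=cv2.INTER_CUBIC))
E
```

```text
time: 11.45
eef_pos: [0.3304, -0.1994, 0.25]
ee_rot: [0.002, -0.527, 0.85, -0.001]
wrist_force: [-0.8, -0.2, -0.1]
opening: -0.0
finger_force: 0.0
yel (346, np.float64(171.97))
grn (334, np.float64(294.21))
lid (333, np.float64(56.7))
 post (13, np.float64(25.25))
 post (13, np.float64(325.43))
 post (10, np.float64(85.91))
 post (14, np.float64(265.3))
 post (11, np.float64(145.85))
 post (11, np.float64(205.14))
((574.4171752929688, -318.8758850097656), (67.86741638183594, 175.1361541748047), 78.37293243408203)
```

View pics/end.png

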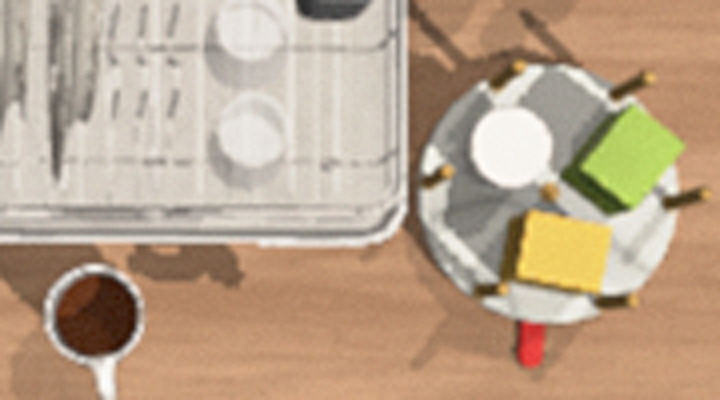

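The hand is clear and the mug is at its old pixel, about (304,213). The platter's x axis (the yellow box) is at 175.5° and the pointer is at about 175.2°.

```bash
python3 -c "
from rig import manip
print(manip.hand_in())"
```

```text
the job is handed in; nothing more can be done
None
```

I turned the platter about 48° counter-clockwise by pushing one brass post with the closed fingertips. The yellow tea box now stands in line with the red pointer to within about half a degree by my camera measurement. The hand is withdrawn, the mug has not moved, and the job was handed in at about 11.5 s.

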